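Tip a spare-filter carton flat and tuck it against the batten

ROBOT

A 7-joint arm with a two-finger parallel gripper is mounted at the origin on the work surface. World frame = base frame: x ahead of the robot, y to its left, z up, the work surface at z = 0. Lengths are in m, angles in rad, forces in N, time in s.
With the tool pointing down it reaches from about 0.4 to 0.75 m from the base axis. Payload 19.5 kg.
Tool frame: the origin (TCP) lies at the very end of the fingers, on their centre line; the grasp point (between the pads) lies 19 mm behind it (grasp_offset is the distance from the TCP to the grasp point, in m); z points along the fingers, y is the line along which they close (so a half turn about z gives the same grasp; the last joint's range is limited). The gripper opens to 85 mm and grips with 20 to 120 N. Pads are 22 mm wide; open, the fingers measure 114 mm over their backs; the gripper's body (76 mm by 85 mm) begins 54 mm behind the grasp point. The pads swing forward as they close: fully open they stand 13 mm farther back than shut.
Start: joints at [-1.324, 0.707, -0.028, 1.485, 0.022, 0.951, -0.075], TCP at [0.164, 0.551, 0.231] pointing down, gripper open.
Joint ranges: [-2.71, 2.71], [-0.32, 2.16], [-1.57, 1.52], [0, 2.45], [-1.46, 4.6], [0, 2.02], [-2.83, 2.83]. Speed limits (rad/s): [1.89, 1.89, 2.57, 2.57, 3.01, 3.01, 3.01].

INTERFACE

Orientations are given as a 3x3 rotation matrix whose columns are the frame's x, y, z axes.
In Python, from rig import * gives the robot as it stands.
- The arm moves only by the tool carry_out, never from a script. Its arguments are lists of equal length, an entry for each row: "delta_pos": the shift along the tool's x, y, z each as a share of 0.4 m, from -1 to 1, a list of three; "rotation": the turn, a rotation vector about the tool's x, y, z each as a share of pi rad, from -1 to 1, a list of three; "gripper": the opening, from -1 (shut) to 1 (fully open). In form: {"delta_pos": [[x, y, z], ...], "rotation": [[rx, ry, rz], ...], "gripper": [gripper, ...]}. A call has 1 to 20 rows; each row shifts and turns the commanded pose from where the row before left it, along the tool's axes as they then stand; what a row does not reach is not made up. A row lasts 1/8 s, in which the tool goes at most 62.5 mm and 10.7 degrees, less where a joint would pass 70% of its speed; a pose out of reach is approached as far as the arm can. A call with a number of a shift or a turn outside -1 to 1 is refused whole. A call with a gripper value outside its range is refused whole. The fingers move at their own pace and stop on an object; "force" is the grip in N (left out, the last holds). Time passes only in rows, so rows that do not move let the fingers close. It gives the time, the measured TCP pose, the force, the opening and the grip force at its end, in the units of the state.
- get_state(): the state, without advancing time (a new reading comes with each control period).
- snapshot(name): name is "side" or "top"; returns a dict with "image" (400x640x3 uint8, red, green, blue), "K" (3x3 intrinsics, pixels), "R" (3x3) and "t" (3): a world point X has camera coordinates R X + t. Camera axes: x right, y down, z forward; pixel columns grow to the right and rows downward; lengths in m; the calibration is good to about 2 mm. A picture is of the moment at which its call begins. There is no depth.
- sign_off(): hands the job in; it is judged then, once.
The state is a dict: "clock": time; "joint_pos": joint angles; "qvel": joint speeds; "tau": joint torques, N m; "eef_pos": TCP position; "tcp_rot": TCP orientation; "contact_force": force on the tool from outside, world axes, zero at the start; "ft_torque": the same for the moment, N m; "grip_width": finger opening in m; "grasp_force": force on a finger pad.
Only numpy, scipy, OpenCV 4.12 (cv2) and the standard library are available. Lean on these libraries where they do the work, as an engineer would, in place of code of your own. Each camera call takes 0.05 s, during which the arm holds its last target. There are 200 camera calls.

TASK

Stow the tall carton that stands at one end of the taped outline: with the fingertips push it over near its top, towards the middle of the outline, so that it lands flat inside the outline, then push the lying carton away from the robot until its long side is flush along the wooden batten. Only push it, never grip, lift or carry it, keep it inside the outline, and leave the small pack, the two nozzles and the hand vacuum where they are.

Things in the scene. Friction and masses are not known exactly. Their poses are not given: they have to be found in the camera images.
- bay: Fixed rectangle of white tape (12 mm wide, flat), closed on its far side by a pale wooden batten. Origin on the work surface; x points roughly away from the robot, y runs along the batten. The tape's outer edges lie at y = -125 and +125 mm and x = -105 mm. The batten's face that looks to the robot lies at x = +75 mm; batten 250 mm long (y), 18 mm thick, 22 mm high.
- carton: Tall rigid cardboard carton, x 100, y 45, z 150 mm (high), 0.17 to 0.35 kg, loose; origin at the centre of its underside. It starts upright at the +y or the -y end of the outline (centre about 112 mm from the bay's origin along y), wide faces looking along the bay's y within 7 degrees, 22 to 52 mm short of the batten. A push in its upper half tips it. Lying, it is 45 mm high, 150 mm along the batten.
- carton_mid (a point): Centre of the carton, half-way up (75 mm above its underside); axes as the carton's.
- carton_foot_far (a point): Point on the carton at the middle of its underside's edge away from the robot: x +50, y 0, z 0 mm in the carton's frame.
- carton_foot_near (a point): The same at the underside's edge nearer the robot: x -50, y 0, z 0 mm in the carton's frame.
- carton_top_far (a point): Point on the carton at the middle of its top's edge away from the robot: x +50, y 0, z 150 mm in the carton's frame.
- carton_top_near (a point): The same at the top's edge nearer the robot: x -50, y 0, z 150 mm in the carton's frame.
- pack: Bystander: a small cardboard pack, 55 x 55 mm and 85 mm high, standing beyond the batten, near the end opposite to the tall carton. Origin at the centre of its underside.
- brush: Bystander: a black brush nozzle, 100 x 50 mm foot, 101 mm high with a grey 36 mm round neck, to the left of the work. Origin at the centre of its underside.
- nozzle: Bystander: a black crevice nozzle lying to the far left of the work, pointing roughly away from the robot, 175 mm long along its y, 34 mm high. Origin on its underside, about its middle.
- vacuum: Bystander: a black and grey hand vacuum lying to the right of the work, about 335 mm long along its x, 100 mm wide, 155 mm high with its handle. Origin on its underside, about its middle.
Not all that is in view belongs to the job. Leave any pink or turquoise look-alike of the carton alone.

How it is judged:
On the way, in this order (a step that is already met when the one before it is completed fails the run):
1. the carton has been tipped over and lies flat and at rest inside the outline, not yet against the batten (angle between carton_mid's own z axis and vertical between 1.5 and 1.64 rad and height (world z) of carton_mid below 0.028 m and y of carton_foot_far in the frame of bay between -0.128 and 0.128 m and x of each of carton_foot_far, carton_foot_near, carton_top_far, carton_top_near in the frame of bay above -0.108 m and y of carton_foot_near in the frame of bay between -0.128 and 0.128 m and y of carton_top_far in the frame of bay between -0.128 and 0.128 m and y of carton_top_near in the frame of bay between -0.128 and 0.128 m and linear speed of carton below 0.05 m/s and x of any of carton_foot_far, carton_top_far in the frame of bay below 0.069 m), for 0.2 s.
2. the lying carton is flush along the batten (angle between carton_mid's own z axis and vertical between 1.5 and 1.64 rad and height (world z) of carton_mid below 0.028 m and y of carton_foot_far in the frame of bay between -0.128 and 0.128 m and x of carton_foot_far in the frame of bay between -0.108 and 0.079 m and y of carton_foot_near in the frame of bay between -0.128 and 0.128 m and x of each of carton_foot_near, carton_top_far, carton_top_near in the frame of bay above -0.108 m and y of carton_top_far in the frame of bay between -0.128 and 0.128 m and y of carton_top_near in the frame of bay between -0.128 and 0.128 m and x of each of carton_foot_far, carton_top_far in the frame of bay above 0.069 m and x of carton_top_far in the frame of bay below 0.079 m), for 0.2 s.
At the end, for the whole second after the job is handed in: The carton lies flat on the work surface (within 4 degrees) and at rest, inside the tape's outer edges (3 mm allowed), both its far corners within 6 mm of the batten's face; the small pack, both nozzles and the vacuum are within 20 mm of where they were and not tipped (all of step 2 and linear speed of carton below 0.02 m/s and angular speed of carton below 0.1 rad/s and distance of each of pack, brush, nozzle, vacuum from where it was at the start of the episode below 0.02 m and angle between each of pack, brush, nozzle, vacuum's own z axis and vertical below 0.2 rad); the robot touches nothing.
It fails at once if the carton is lifted or carried (centre above 95 mm, or above 45 mm once lying) (height (world z) of carton_mid above 0.095 m or (angle between carton_mid's own z axis and vertical above 1.4 rad and height (world z) of carton_mid above 0.045 m)).
It fails at once if the carton lies down outside the outline, by more than 3 mm (angle between carton_mid's own z axis and vertical above 1.45 rad and not (y of carton_foot_far in the frame of bay between -0.128 and 0.128 m and x of each of carton_foot_far, carton_foot_near, carton_top_far, carton_top_near in the frame of bay above -0.108 m and y of carton_foot_near in the frame of bay between -0.128 and 0.128 m and y of carton_top_far in the frame of bay between -0.128 and 0.128 m and y of carton_top_near in the frame of bay between -0.128 and 0.128 m)).
It fails at once if a bystander (small pack, brush nozzle, crevice nozzle, hand vacuum) is moved more than 20 mm or tipped (distance of any of pack, brush, nozzle, vacuum from where it was at the start of the episode above 0.02 m or angle between any of pack, brush, nozzle, vacuum's own z axis and vertical above 0.3 rad).
It also fails if it takes over 43 s, if anything falls off the work surface, if the arm or the gripper's body presses on something with over 40 N, if the wrist force passes 120 N, or if a joint passes its speed limit or range.

## Working session

There is one attempt and no reset: what is moved stays moved. The work goes in short steps, Python scripts to look and compute and a tool call to move; the robot and the scene stay as the last step left them, time stands still between calls to the robot, and variables do not carry over. Pictures are saved under pics/ and viewed, at most 10 in all, crops included, and the job is handed in when it is done.

Besides the shell and the picture viewer there is one more tool, called after "Call:" as name(argument=value, ...) on one line, values as JSON. carry_out: Moves the arm, as the interface text tells. Shift numbers are shares of 0.4 m and turn numbers shares of pi rad, none past 1 either way. Its arguments: {"type":"object","properties":{"delta_pos":{"type":"array","items":{"type":"array","items":{"type":"number"}}},"rotation":{"type":"array","items":{"type":"array","items":{"type":"number"}}},"gripper":{"type":"array","items":{"type":"number"}},"force":{"type":"number"}},"required":["delta_pos","rotation","gripper"]}

```bash
mkdir -p pics; python3 - <<'E'
from rig import *
import cv2,pickle
d={}
for n in("side","top"):
    s=snapshot(n);d[n]=s;cv2.imwrite(f"pics/{n}0.png",s["image"][...,::-1])
    print(n,s["K"].round(1).tolist(),s["R"].round(3).tolist(),s["t"].round(3).tolist())
pickle.dump(d,open("s0.pkl","wb"))
st=get_state();print(st["clock"],st["eef_pos"],st["tcp_rot"],st["grip_width"])
E
```

```text
side [[398.1, 0.0, 317.2], [0.0, 398.1, 195.4], [0.0, 0.0, 1.0]] [[-0.889, -0.458, 0.005], [-0.324, 0.621, -0.714], [0.323, -0.637, -0.7]] [0.554, 0.295, 0.951]
top [[499.4, 0.0, 319.9], [0.0, 499.4, 200.8], [0.0, 0.0, 1.0]] [[-0.016, -1.0, -0.008], [-0.995, 0.017, -0.099], [0.099, 0.006, -0.995]] [-0.003, 0.624, 1.45]
0.1 [0.16368888 0.55098943 0.23090162] [[-9.58596748e-01  2.84766955e-01 -2.34561580e-04]
 [ 2.84767051e-01  9.58596351e-01 -8.73740143e-04]
 [-2.39624457e-05 -9.04359870e-04 -9.99999591e-01]] 0.0855365424335732
```

View pics/side0.png

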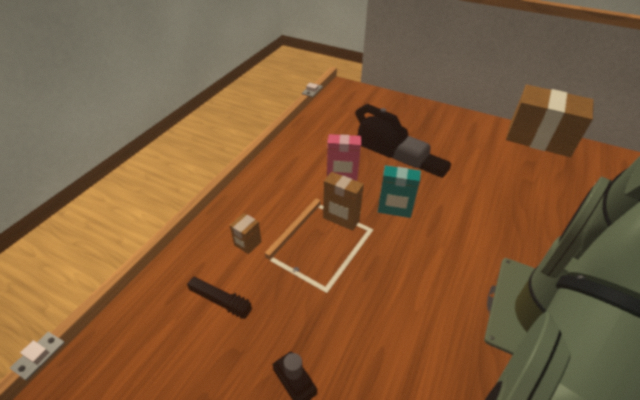

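View pics/top0.png

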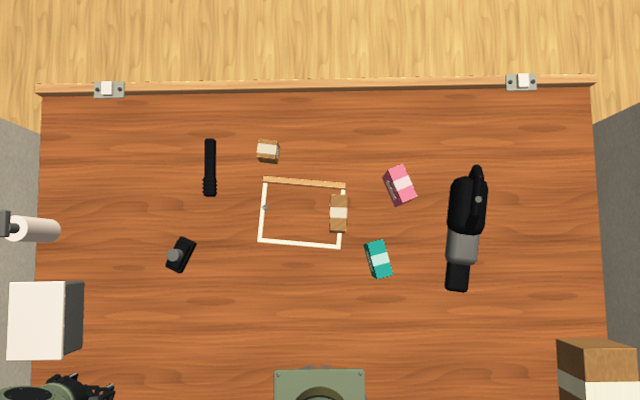

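The side view shows the brown carton at (342,200) and the tape outline at (320,245). The top view shows three candidates: brown (339,213), pink (400,184) and turquoise (378,258). Brown fits, because it is the only cardboard-coloured one and stands on the outline's right (-y) end. I'll confirm it in a crop.

```bash
python3 - <<'E'
import cv2,pickle
d=pickle.load(open("s0.pkl","rb"))
im=d["top"]["image"][...,::-1]
c=cv2.resize(im[165:280,250:410],None,fx=5,fy=5,interpolation=cv2.INTER_CUBIC)
cv2.imwrite("pics/c1.png",c)
E
```

```text
(no output)
```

View pics/c1.png

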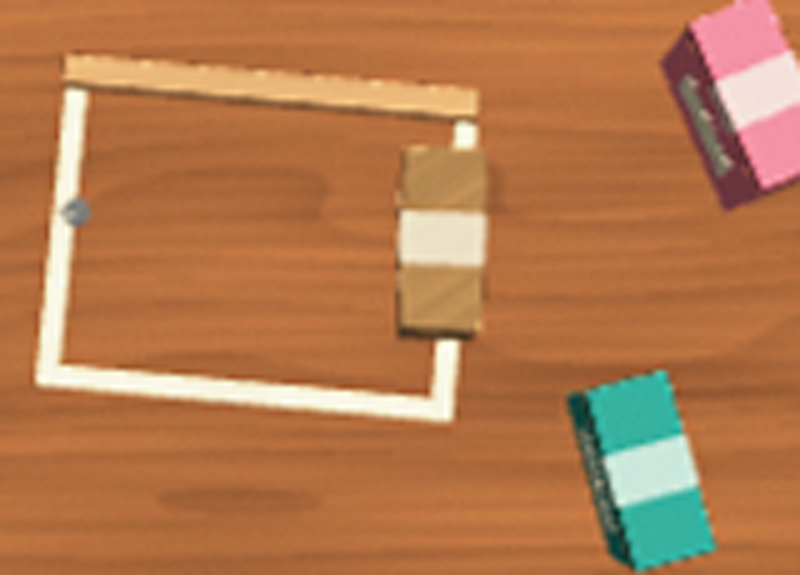

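The crop confirms it: the brown carton's top spans (397..488, 147..332) in the crop, on the outline's right end. The pink and turquoise cartons stand outside. A small grey dot sits on the left tape at (75,210).

```bash
cat > h.py <<'E'
import numpy as np,pickle
def px2w(s,uv,z):
    uv=np.atleast_2d(np.array(uv,float));K,R,t=s["K"],s["R"],s["t"]
    ray=(np.linalg.inv(K)@np.c_[uv,np.ones(len(uv))].T).T@R
    c=-R.T@t
    return c+ray*((z-c[2])/ray[:,2])[:,None]
def crop(uv,u0=250,v0=165,f=5): return (np.array(uv,float)+.5)/f-.5+[u0,v0]
E
python3 - <<'E'
from h import *
d=pickle.load(open("s0.pkl","rb"));s=d["top"]
P=lambda uv,z:px2w(s,crop(uv),z)[:,:2]
near=P([(37,384),(452,421)],0); bat=P([(66,55),(479,90)],.022)
car=P([(405,147),(488,150),(480,332),(397,330)],.15)
print("near",near,"batfar",bat,"car",car,sep="\n")
v=(near[0]-near[1])+(bat[0]-bat[1]);v/=np.linalg.norm(v)   # bay +y
ex=np.array([v[1],-v[0]])
o=np.mean([near.mean(0)+.105*ex,bat.mean(0)-.093*ex],0)
print("bay",o,"ex",ex,"yaw",np.arctan2(ex[1],ex[0]), "depth",(bat.mean(0)-near.mean(0))@ex)
B=np.c_[ex,v]
np.savez("bay.npz",o=o,B=B)
print("car in bay",(car-o)@B,(car.mean(0)-o)@B)
print("lens",np.linalg.norm(car-np.roll(car,1,0),axis=1))
for n,uv in(("pink",[(690,25),(725,210),(765,195)]),("teal",[(568,395),(590,390),(665,370)])):
  print(n,P(uv,.15),(P(uv,.15)-o)@B)
E
```

```text
near
[[ 0.50780899  0.17757165]
 [ 0.48163354 -0.07139931]]
batfar
[[ 0.70394583  0.15648355]
 [ 0.67849531 -0.09081317]]
car
[[ 0.630516   -0.04392446]
 [ 0.62809754 -0.08916313]
 [ 0.52900622 -0.0826958 ]
 [ 0.53082837 -0.03776832]]
bay [0.59893871 0.04233986] ex [ 0.99463257 -0.10347009] yaw -0.10365560972499867 depth 0.19753997800879405
car in bay [[ 0.04033357 -0.082534  ]
 [ 0.04260894 -0.12778009]
 [-0.05661968 -0.13160046]
 [-0.05945596 -0.08672559]] [-0.00828328 -0.10716004]
lens [0.09987753 0.04530327 0.09930214 0.04496441]
pink [[ 0.69510797 -0.2012678 ]
 [ 0.59307829 -0.21727897]
 [ 0.60090115 -0.23926801]] [[ 0.12085919 -0.23234947]
 [ 0.02103382 -0.25883173]
 [ 0.0310899  -0.27989331]]
teal [[ 0.49423763 -0.12948517]
 [ 0.49673538 -0.1414276 ]
 [ 0.50684742 -0.18220863]] [[-0.08636035 -0.1817362 ]
 [-0.08264032 -0.19335608]
 [-0.06836295 -0.23287194]]
```

Call:
carry_out(delta_pos=[[0, 0, 0], [-0.06, -0.08, 0], [-0.06, -0.08, 0], [-0.06, -0.08, 0], [-0.06, -0.08, 0], [-0.06, -0.08, 0], [-0.06, -0.08, 0], [-0.06, -0.08, 0], [-0.06, -0.08, 0], [-0.06, -0.08, 0], [-0.06, -0.08, 0], [-0.06, -0.08, 0], [-0.06, -0.08, 0], [-0.06, -0.08, 0], [-0.06, -0.08, 0], [-0.06, -0.08, 0], [-0.06, -0.08, 0], [-0.06, -0.08, 0], [-0.06, -0.08, 0], [-0.06, -0.08, 0]], rotation=[[0, 0, -0.059], [0, 0, 0], [0, 0, 0], [0, 0, 0], [0, 0, 0], [0, 0, 0], [0, 0, 0], [0, 0, 0], [0, 0, 0], [0, 0, 0], [0, 0, 0], [0, 0, 0], [0, 0, 0], [0, 0, 0], [0, 0, 0], [0, 0, 0], [0, 0, 0], [0, 0, 0], [0, 0, 0], [0, 0, 0]], gripper=[-1, -1, -1, -1, -1, -1, -1, -1, -1, -1, -1, -1, -1, -1, -1, -1, -1, -1, -1, -1])

```text
clock: 2.6
eef_pos: [0.5549, -0.1019, 0.2311]
tcp_rot: [[-0.995, 0.103, -0.0], [0.103, 0.995, 0.0], [0.0, 0.0, -1.0]]
contact_force: [-0.7, 0.3, 0.1]
grip_width: -0.0005
grasp_force: 0.0
```

```bash
cat >> h.py <<'E'
def where(st):
    b=np.load("bay.npz");p=(st["eef_pos"][:2]-b["o"])@b["B"];r=b["B"].T@st["tcp_rot"][:2]
    print("t",round(st["clock"],2),"bay",p.round(4),"z",st["eef_pos"][2].round(4),"toolx,y in bay",r[:,:2].round(3).tolist(),"zaxis",st["tcp_rot"][:,2].round(3),"F",np.round(st["contact_force"],1),"w",round(st["grip_width"],4))
E
python3 -c "
from rig import *;from h import *
where(get_state())"
```

```text
t 2.6 bay [-0.0288 -0.148 ] z 0.2311 toolx,y in bay [[-1.0, -0.0], [-0.0, 1.0]] zaxis [-0.  0. -1.] F [-0.7  0.3  0.1] w -0.0005
```

Call:
carry_out(delta_pos=[[-0.026, -0.04, 0], [-0.026, -0.04, 0], [0, 0, 0.053], [0, 0, 0.053], [0, 0, 0.053], [0, 0, 0.053], [0, 0, 0.053], [0, 0, 0]], rotation=[[0, 0, 0], [0, 0, 0], [0, 0, 0], [0, 0, 0], [0, 0, 0], [0, 0, 0], [0, 0, 0], [0, 0, 0]], gripper=[-1, -1, -1, -1, -1, -1, -1, -1])

```text
clock: 3.6
eef_pos: [0.5712, -0.1345, 0.1242]
tcp_rot: [[-0.995, 0.103, -0.003], [0.103, 0.995, 0.0], [0.003, 0.0, -1.0]]
contact_force: [1.1, -0.2, 1.0]
grip_width: 0.0002
grasp_force: 0.0
```

```bash
python3 - <<'E'
from rig import *;from h import *
import cv2
where(get_state())
a=snapshot("top")["image"][165:265,270:410,::-1];b=snapshot("side")["image"][130:230,280:420,::-1]
cv2.imwrite("pics/p2.png",cv2.resize(np.hstack([a,b]),None,fx=2.8,fy=2.8,interpolation=cv2.INTER_CUBIC))
E
```

```text
t 3.6 bay [-0.0093 -0.1788] z 0.1242 toolx,y in bay [[-1.0, -0.0], [-0.0, 1.0]] zaxis [-0.003  0.    -1.   ] F [ 1.1 -0.2  1. ] w 0.0002
```

View pics/p2.png

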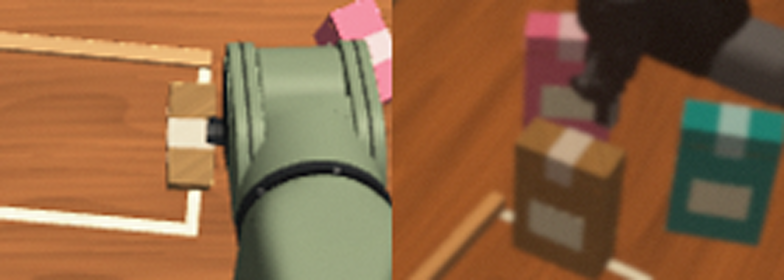

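The fingertips stand beside the carton's -y face, level with its middle and clear of pink and turquoise (top view: finger at (217,130) in the picture). Now I'll push.

Call:
carry_out(delta_pos=[[0, 0.02, 0], [0, 0.02, 0], [0, 0.02, 0], [0, 0.02, 0], [0, 0.02, 0], [0, 0.02, 0], [0, 0.02, 0], [0, 0.02, 0], [0, 0.02, 0], [0, 0.02, 0], [0, 0, 0], [0, 0, 0], [0, 0, 0], [0, 0, 0]], rotation=[[0, 0, 0], [0, 0, 0], [0, 0, 0], [0, 0, 0], [0, 0, 0], [0, 0, 0], [0, 0, 0], [0, 0, 0], [0, 0, 0], [0, 0, 0], [0, 0, 0], [0, 0, 0], [0, 0, 0], [0, 0, 0]], gripper=[-1, -1, -1, -1, -1, -1, -1, -1, -1, -1, -1, -1, -1, -1])

```text
clock: 5.45
eef_pos: [0.5801, -0.0553, 0.1253]
tcp_rot: [[-0.995, 0.104, -0.0], [0.104, 0.995, -0.0], [0.0, -0.0, -1.0]]
contact_force: [-0.2, 0.2, 0.1]
grip_width: -0.0006
grasp_force: 0.0
```

```bash
python3 - <<'E'
from rig import *;from h import *
import cv2
where(get_state())
a=snapshot("top")["image"][165:265,240:380,::-1];b=snapshot("side")["image"][150:300,240:450,::-1]
a=cv2.resize(a,(400,286),interpolation=cv2.INTER_CUBIC);b=cv2.resize(b,(400,286),interpolation=cv2.INTER_CUBIC)
cv2.imwrite("pics/p3.png",np.hstack([a,b]))
E
```

```text
t 5.45 bay [-0.0086 -0.0991] z 0.1253 toolx,y in bay [[-1.0, 0.0], [0.0, 1.0]] zaxis [-0. -0. -1.] F [-0.2  0.2  0.1] w -0.0006
```

View pics/p3.png

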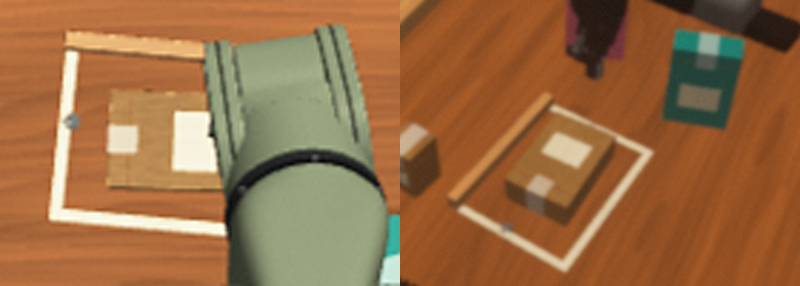

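The carton lies flat inside the outline, short of the batten. In the left view its end is at (107,90)–(107,187), and the right view agrees.

```bash
python3 - <<'E'
from rig import *;from h import *
s=pickle.load(open("s0.pkl","rb"));b=np.load("bay.npz")
f=lambda s,uv,z:((px2w(s,uv,z)[:,:2]-b["o"])@b["B"]).round(4)
k=2.857
print("top",f(s["top"],np.array([(107,90),(107,187),(200,93),(200,189)])/k+[240,165],.045))
k=400/210
print("side",f(s["side"],(np.array([(552,120),(613,137),(507,180),(572,206)])-[400,0])/k+[240,150],.045))
E
```

```text
top [[ 0.0314  0.0722]
 [-0.068   0.0626]
 [ 0.0366 -0.0235]
 [-0.0617 -0.0323]]
side [[ 0.0313 -0.0574]
 [-0.0616 -0.078 ]
 [ 0.0215  0.0725]
 [-0.0771  0.0606]]
```

Call:
carry_out(delta_pos=[[0.06, 0.057, 0], [0.06, 0.057, 0], [0.06, 0.057, 0], [0.06, 0.057, 0], [0, 0, 0], [0, 0, 0], [0, 0, 0.055], [0, 0, 0.055], [0, 0, 0.055], [0, 0, 0.055], [0, 0, 0.05], [0, 0, 0]], rotation=[[0, 0, 0], [0, 0, 0], [0, 0, 0], [0, 0, 0], [0, 0, 0], [0, 0, 0], [0, 0, 0], [0, 0, 0], [0, 0, 0], [0, 0, 0], [0, 0, 0], [0, 0, 0]], gripper=[-1, -1, -1, 1, 1, 1, 1, 1, 1, 1, 1, 1])

```text
clock: 7.05
eef_pos: [0.4939, 0.0448, 0.0164]
tcp_rot: [[-0.995, 0.104, -0.002], [0.104, 0.995, -0.001], [0.002, -0.001, -1.0]]
contact_force: [0.3, -0.5, 0.8]
grip_width: 0.0856
grasp_force: 0.0
```

```bash
python3 - <<'E'
from rig import *;from h import *
import cv2
where(get_state())
b=snapshot("side")["image"][150:300,240:450,::-1]
cv2.imwrite("pics/p4.png",cv2.resize(b,(800,572),interpolation=cv2.INTER_CUBIC))
E
```

```text
t 7.05 bay [-0.1047 -0.0084] z 0.0164 toolx,y in bay [[-1.0, 0.001], [0.001, 1.0]] zaxis [-0.002 -0.001 -1.   ] F [ 0.3 -0.5  0.8] w 0.0856
```

View pics/p4.png

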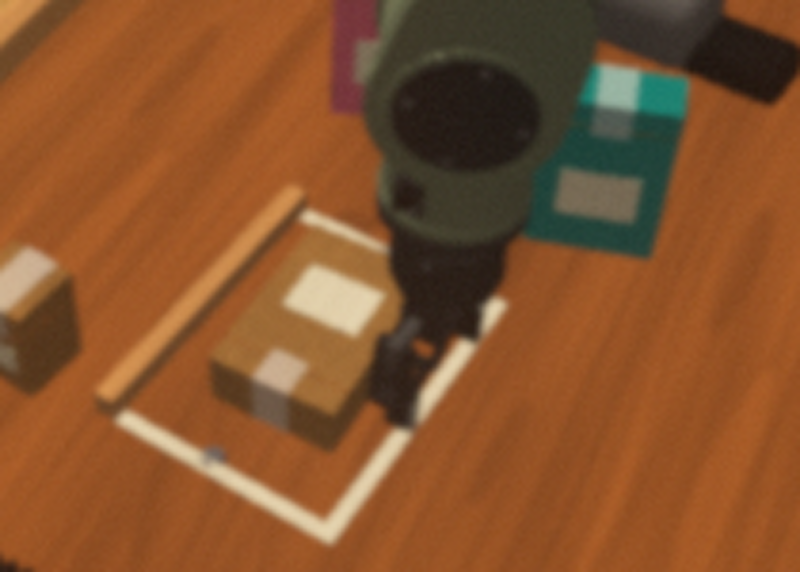

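Both fingers are down on the near side, behind the carton (390,390). Now I'll push it to the batten.

Call:
carry_out(delta_pos=[[-0.012, 0, 0], [-0.012, 0, 0], [-0.012, 0, 0], [-0.012, 0, 0], [-0.012, 0, 0], [-0.012, 0, 0], [-0.012, 0, 0], [-0.012, 0, 0], [-0.012, 0, 0], [-0.012, 0, 0], [-0.012, 0, 0], [-0.012, 0, 0], [-0.012, 0, 0], [0, 0, 0]], rotation=[[0, 0, 0], [0, 0, 0], [0, 0, 0], [0, 0, 0], [0, 0, 0], [0, 0, 0], [0, 0, 0], [0, 0, 0], [0, 0, 0], [0, 0, 0], [0, 0, 0], [0, 0, 0], [0, 0, 0], [0, 0, 0]], gripper=[1, 1, 1, 1, 1, 1, 1, 1, 1, 1, 1, 1, 1, 1])

```text
clock: 8.85
eef_pos: [0.5565, 0.039, 0.0173]
tcp_rot: [[-0.995, 0.103, 0.0], [0.103, 0.995, -0.0], [-0.0, -0.0, -1.0]]
contact_force: [0.2, -0.0, 0.2]
grip_width: 0.0853
grasp_force: 0.0
```

Call:
carry_out(delta_pos=[[-0.005, 0, 0], [-0.005, 0, 0], [0, 0, 0]], rotation=[[0, 0, 0], [0, 0, 0], [0, 0, 0]], gripper=[1, 1, 1])

```text
clock: 9.22
eef_pos: [0.5603, 0.0387, 0.0173]
tcp_rot: [[-0.995, 0.103, 0.0], [0.103, 0.995, -0.0], [-0.0, -0.0, -1.0]]
contact_force: [0.4, -0.2, -0.2]
grip_width: 0.0851
grasp_force: 0.0
```

Call:
carry_out(delta_pos=[[-0.004, 0, 0], [-0.004, 0, 0], [0, 0, 0]], rotation=[[0, 0, 0], [0, 0, 0], [0, 0, 0]], gripper=[1, 1, 1])

```text
clock: 9.6
eef_pos: [0.5613, 0.0386, 0.0171]
tcp_rot: [[-0.995, 0.103, -0.005], [0.103, 0.995, -0.0], [0.005, -0.001, -1.0]]
contact_force: [-13.6, 3.2, 8.2]
grip_width: 0.0853
grasp_force: 7.2
```

Call:
carry_out(delta_pos=[[-0.004, 0, 0], [0, 0, 0]], rotation=[[0, 0, 0], [0, 0, 0]], gripper=[1, 1])

```text
clock: 9.85
eef_pos: [0.5613, 0.0385, 0.0169]
tcp_rot: [[-0.995, 0.103, -0.008], [0.103, 0.995, -0.0], [0.008, -0.001, -1.0]]
contact_force: [-24.2, 4.4, 13.8]
grip_width: 0.0856
grasp_force: 12.3
```

The force climbed to 24 N with no further motion, so the carton is seated against the batten. I'll back off, rise clear and look.

Call:
carry_out(delta_pos=[[0.01, 0, 0], [0.03, 0, 0], [0.05, 0, 0], [0.06, 0, 0], [0, 0, -0.08], [0, 0, -0.12], [0, 0, -0.12], [0.1, 0, -0.08], [0.05, 0.1, 0], [0, 0.12, 0], [0, 0.12, 0], [0, 0.12, 0], [0, 0.12, 0], [0, 0.12, 0], [0, 0, 0]], rotation=[[0, 0, 0], [0, 0, 0], [0, 0, 0], [0, 0, 0], [0, 0, 0], [0, 0, 0], [0, 0, 0], [0, 0, 0], [0, 0, 0], [0, 0, 0], [0, 0, 0], [0, 0, 0], [0, 0, 0], [0, 0, 0], [0, 0, 0]], gripper=[1, 1, 1, 1, 1, 1, 1, 1, 1, 1, 1, 1, 1, 1, 1])

```text
clock: 11.72
eef_pos: [0.4736, 0.3325, 0.1769]
tcp_rot: [[-0.995, 0.099, -0.0], [0.099, 0.995, 0.002], [0.0, 0.002, -1.0]]
contact_force: [-0.7, -0.2, -0.4]
grip_width: 0.0854
grasp_force: 0.0
```

```bash
python3 - <<'E'
from rig import *;from h import *
import cv2
where(get_state())
a=snapshot("top")["image"][165:265,240:380,::-1];b=snapshot("side")["image"][150:300,240:450,::-1]
a=cv2.resize(a,(400,286),interpolation=cv2.INTER_CUBIC);b=cv2.resize(b,(400,286),interpolation=cv2.INTER_CUBIC)
cv2.imwrite("pics/p5.png",np.hstack([a,b]))
E
```

```text
t 11.72 bay [-0.1547  0.2757] z 0.1769 toolx,y in bay [[-1.0, -0.004], [-0.004, 1.0]] zaxis [-0.     0.002 -1.   ] F [-0.7 -0.2 -0.4] w 0.0854
```

View pics/p5.png

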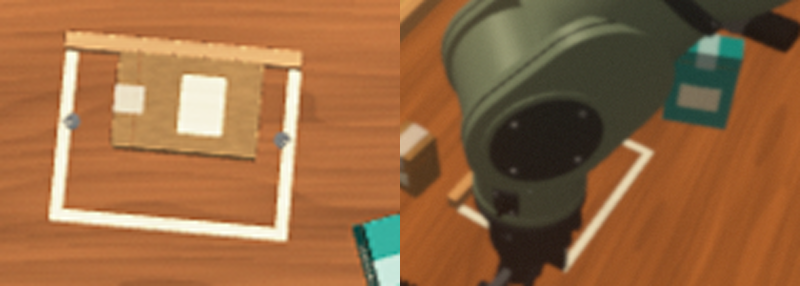

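The carton lies flush along the batten: its near edge runs (113,147)–(255,158), parallel to the batten, and it is well inside the tape. The arm is clear of everything.

```bash
python3 -c "
from rig import *
print(sign_off())"
```

```text
the job is handed in; nothing more can be done
None
```

I tipped the carton over inside the outline, pushed it flush along the batten, backed the arm clear and handed the job in at about 12 s; in the last picture it looks flush and inside the tape, but no verdict came back, and I didn't check the bystanders afterwards (nothing was touched on the way as far as I could see).

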